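Tip the rinsed watch holders into the dryer

ROBOT

A 6-joint arm with a two-finger parallel gripper is mounted at the origin on the work surface. World frame = base frame: x ahead of the robot, y to its left, z up, the work surface at z = 0. Lengths are in m, angles in rad, forces in N, time in s.
With the tool pointing down it reaches from about 0.325 to 0.875 m from the base axis. Payload 4.4 kg.
Tool frame: the origin (TCP) lies at the very end of the fingers, on their centre line; the grasp point (between the pads) lies 19 mm behind it (bot.tcp_to_grasp is the distance from the TCP to the grasp point, in m); z points along the fingers, y is the line along which they close (so a half turn about z gives the same grasp; the last joint's range is limited). The gripper opens to 85 mm and grips with 20 to 120 N. Pads are 22 mm wide; open, the fingers measure 114 mm over their backs; the gripper's body (76 mm by 85 mm) begins 54 mm behind the grasp point. The pads swing forward as they close: fully open they stand 13 mm farther back than shut.
Start: joints at [0.991, 0.207, 1.542, -0, 1.393, -0.15], TCP at [0.24, 0.523, 0.231] pointing down, gripper open.
Joint ranges: [-2.73, 2.73], [-0.86, 2.22], [0.23, 2.46], [-1.11, 4.25], [0.08, 2.63], [-2.82, 2.82]. Speed limits (rad/s): [2.79, 2.79, 3.14, 3.14, 3.14, 3.14].

INTERFACE

Orientations are given as a unit quaternion [x, y, z, w].
In Python, from plant import bot, camera, calibration, job gives the robot as it stands.
- The arm moves only by the tool jog_arm, never from a script. Its arguments are lists of equal length, an entry for each row: "gripper": the opening, from -1 (shut) to 1 (fully open); "linear": the shift along the world's x, y, z scaled (see below), a list of three; "rotation": the turn, a rotation vector about the world's x, y, z scaled (see below), a list of three. In form: {"gripper": [gripper, ...], "linear": [[tx, ty, tz], ...], "rotation": [[ax, ay, az], ...]}. A call has 1 to 5 rows; each row is the pose to reach, as a shift and turn from the pose commanded when the call began; what a row does not reach only later rows make up. The controller multiplies each number of a shift by 25 cm and each number of a turn by pi/4 rad. A row lasts 1/10 s, in which the tool goes at most 50 mm and 8.59 degrees, less where a joint would pass 70% of its speed; a pose out of reach is approached as far as the arm can. A call with a number of a shift or a turn outside -1 to 1 is refused whole. A call with a gripper value outside its range is refused whole. The fingers move at their own pace and stop on an object; "newtons" is the grip in N (left out, the last holds). Time passes only in rows, so rows that repeat a pose let the fingers close. It gives the time, the measured TCP pose, the force, the opening and the grip force at its end, in the units of the state.
- bot.get_obs(): the state, without advancing time (a new reading comes with each control period).
- camera(name): name is "scene" or "top"; returns (picture, depth): 400x640x3 uint8, red, green, blue; 400x640 float32, m along the optical axis (not along the pixel's ray), 0 where there is no reading.
- calibration(name): a dict with "fx", "fy", "cx", "cy" (pixels), "k1" (the pictures are not rectified: a ray, as slopes to the right and down, at radius r is drawn at 1 + k1 r^2 times it, then the intrinsics apply), "position" and "attitude" of the camera in the world. Camera axes: x right, y up, looking along -z (the intrinsics and any distortion apply to the point x, -y, -z); pixel columns grow to the right and rows downward; lengths in m; the calibration is good to about 2 mm. A picture is of the moment at which its call begins. calibration takes no time and is no camera call.
- job.close_job(): hands the job in; it is judged then, once.
The state is a dict: "clock": time; "q": joint angles; "joint_vel": joint speeds; "joint_torque": joint torques, N m; "eef_pos": TCP position; "tcp_rot": TCP orientation; "contact_force": force on the tool from outside, world axes, zero at the start; "torque": the same for the moment, N m; "width": finger opening in m; "finger_force": force on a finger pad.
Only numpy, scipy, OpenCV 4.12 (cv2) and the standard library are available. Lean on these libraries where they do the work, as an engineer would, in place of code of your own. Each camera call takes 0.05 s, during which the arm holds its last target. There are 200 camera calls.

TASK

The three plastic watch holders in the tipping bucket have been rinsed and drained. Swing the dryer's hood up until it stays open by itself, then push the bucket's bar past its catch and right over to the stop so that all three holders drop into the dryer, and let the bucket swing back until it is upright on its catch again. Leave the hood open, and leave the jar, the bottle and the steel basket where they stand.

Things in the scene. Friction and masses are not known exactly. Their poses are not given: they have to be found in the camera images.
- station: drying station on an aluminium base plate 200 x 440 x 6 mm: dryer on the right (y -210 to -30 mm), tipping bucket on the left between two grey cheek plates (inner faces x = -58 and 58 mm, y -14 to 100 mm, 211 mm high). Origin on the table plane under the bucket's pivot; x to its back (away from the robot), y to its left, z up. The bucket tips towards the dryer, to -y.
- hood (a joint): angle of the dryer's hood, rad: 0 shut and level, 1.75 open against its stop, just past upright; its bar rises and goes back. Damped, sprung over-centre hinge: below about 0.85 rad it falls shut (about 3 N at the bar when shut, less as it rises), beyond that it swings open by itself and stays.
- hood_bar (a point): middle of the hood's grip bar, a dark round bar 12 mm thick, 110 mm long, parallel to the station's y; its centre line is 42 mm in front of the hood's front edge, stems join it to the hood 50 mm either side of the middle. 82 mm above the table when shut, nothing below it. Moves with the hood (steel frame 180 x 180 x 14 mm with a clear pane).
- hood_hinge (a point): middle of the hood's hinge line at the dryer's back edge, parallel to the station's y, 82 mm above the table, 222 mm from the bar's centre line. Does not move.
- bucket (a joint): angle of the bucket, rad: 0 upright on its catch, 2.25 right over against its stop. A sprung ball catch resists up to about 0.32 rad; a return spring with a damper brings it back to 0 and onto the catch in about 0.8 s once let go. The bar needs about 6 N along its path at the catch, 4 N after it. The holders slide out at about 1.8 to 2.2 rad.
- bucket_bar (a point): middle of the bucket's push bar, a dark round bar 12 mm thick, 84 mm long, parallel to the station's x, 35 mm outside the bucket's rear wall (the one away from the dryer), on stems 38 mm either side of the middle. Moves with the bucket: upright, 240 mm above the table and 130 mm to +y of the pivot; right over, 236 mm above it and 132 mm to -y of the pivot.
- bucket_pivot (a point): middle of the bucket's pivot axis, parallel to the station's x, 175 mm above the table, 145 mm from the bar's centre line. The bucket is a sheet-steel scoop 104 mm wide with walls 78 mm high; upright, its floor is level with the pivot, from 5 mm on the dryer's side to 95 mm on the other; its pouring lip is 20 mm to -y, right over 48 mm to -y and 64 mm below the pivot.
- dryer_floor (a point): middle of the dryer's slotted floor, 14 mm above the table. The well is open on top once the hood is up, 164 x 164 mm inside, walls 8 mm, rim 74 mm above the table; a white blower housing 80 mm high stands to its right.
- holder1: a watch holder of the bench's winder: flared C-shaped clip of moulded plastic, 58 x 26 mm and 28 mm tall, about 30 g (20 to 45 g), loose; at the start it lies in the bucket, legs up. Origin: middle of its flat underside, z out between its legs, x along its length.
- holder2: a watch holder of the bench's winder: flared C-shaped clip of moulded plastic, 58 x 26 mm and 28 mm tall, about 30 g (20 to 45 g), loose; at the start it lies in the bucket, legs up. Origin: middle of its flat underside, z out between its legs, x along its length.
- holder3: a watch holder of the bench's winder: flared C-shaped clip of moulded plastic, 58 x 26 mm and 28 mm tall, about 30 g (20 to 45 g), loose; at the start it lies in the bucket, legs up. Origin: middle of its flat underside, z out between its legs, x along its length.
- jar: glass jar with a plastic lid, 64 mm across and 85 mm tall, standing in front of the bucket's stand; origin at the middle of its underside. Bystander.
- bottle: pale plastic bottle with a white cap, 60 mm across and 160 mm tall, standing behind the bucket's stand; origin at the middle of its underside. Bystander.
- basket: open steel parts basket, 130 x 180 x 60 mm, on the table to the left; origin at the middle of its underside. Bystander.
There are look-alikes about, which are no part of the job. Leave any orange or yellow look-alike of the holder3 alone.

How it is judged:
On the way, in this order (a step that is already met when the one before it is completed fails the run):
1. the dryer's hood is open and stays (joint past 1.6 rad) (value of joint hood above 1.6 rad), for 0.2 s.
2. the bucket is tipped right over (joint past 2.0 rad) with the hood open (value of joint bucket above 2 rad and value of joint hood above 1.6 rad), for 0.1 s.
At the end, for the whole second after the job is handed in: The hood stands open (past 1.6 rad), the bucket is back upright on its catch (below 0.06 rad), and all three holders lie at rest inside the dryer's well: within its walls and no origin higher than 75 mm above the table (value of joint hood above 1.6 rad and value of joint bucket below 0.06 rad and x of holder1 in the frame of station between -0.09 and 0.09 m and y of holder1 in the frame of station between -0.21 and -0.03 m and z of each of holder1, holder2, holder3 in the frame of station below 0.075 m and linear speed of each of holder1, holder2, holder3 below 0.03 m/s and x of holder2 in the frame of station between -0.09 and 0.09 m and y of holder2 in the frame of station between -0.21 and -0.03 m and x of holder3 in the frame of station between -0.09 and 0.09 m and y of holder3 in the frame of station between -0.21 and -0.03 m); the robot touches nothing.
It fails at once if the jar is pushed more than 30 mm from its place (distance of jar from where it was at the start of the episode above 0.03 m).
It fails at once if the bottle is pushed more than 30 mm from its place (distance of bottle from where it was at the start of the episode above 0.03 m).
It fails at once if the basket is pushed more than 30 mm from its place (distance of basket from where it was at the start of the episode above 0.03 m).
It also fails if it takes over 58 s, if anything falls off the work surface, if the arm or the gripper's body presses on something with over 40 N, if the wrist force passes 120 N, or if a joint passes its speed limit or range.

## Working session

There is one attempt and no reset: what is moved stays moved. The work goes in short steps, Python scripts to look and compute and a tool call to move; the robot and the scene stay as the last step left them, time stands still between calls to the robot, and variables do not carry over. Pictures are saved under pics/ and viewed, at most 10 in all, crops included, and the job is handed in when it is done.

Besides the shell and the picture viewer there is one more tool, called by a JSON object that holds its "fn" and its "kwargs". jog_arm: Moves the arm, as the interface text tells. Its arguments: {"type":"object","properties":{"gripper":{"type":"array"},"linear":{"type":"array"},"rotation":{"type":"array"},"newtons":{"type":"number"}},"required":["gripper","linear","rotation"]}

```bash
mkdir -p pics; cat > h.py <<'E'
import numpy as np, cv2
from scipy.spatial.transform import Rotation as R
from plant import bot, camera, calibration, job
def cloud(name, d):
    c=calibration(name); h,w=d.shape
    K=np.array([[c["fx"],0,c["cx"]],[0,c["fy"],c["cy"]],[0,0,1.]])
    v,u=np.mgrid[:h,:w].astype(float)
    p=cv2.undistortPoints(np.stack([u,v],-1).reshape(-1,1,2),K,np.array([c["k1"],0,0,0.])).reshape(h,w,2)
    P=np.stack([p[...,0]*d,-p[...,1]*d,-d],-1)
    a=np.array(c["attitude"]); Rm=R.from_quat(a).as_matrix() if a.size==4 else a.reshape(3,3)
    return P@Rm.T+np.array(c["position"])
E
python3 - <<'E'
from h import *
for n in("scene","top"):
    p,d=camera(n); cv2.imwrite(f"pics/{n}0.png",p[...,::-1]); np.savez(f"{n}0.npz",p=p,d=d); print(calibration(n))
print(bot.get_obs())
E
```

```text
{'fx': 396.55795036151335, 'fy': 396.55795036151335, 'cx': 320.411042611621, 'cy': 196.4648904947279, 'k1': 0.01562517311950679, 'position': array([ 1.07677568, -0.52741223,  0.90490775]), 'attitude': array([0.38424587, 0.11165181, 0.27631967, 0.87380571])}
{'fx': 475.1583552024129, 'fy': 475.1583552024129, 'cx': 321.58848123102166, 'cy': 202.3380914005656, 'k1': 0.03308792404348701, 'position': array([0.38316751, 0.11040846, 1.2234202 ]), 'attitude': array([ 0.07640697, -0.06956706, -0.64965663,  0.7531724 ])}
{'clock': 0.1, 'q': array([ 9.90474129e-01,  2.07360802e-01,  1.54284077e+00,  5.22367502e-07,
        1.39352194e+00, -1.50477514e-01]), 'joint_vel': array([ 0.00117516, -0.00186637, -0.00412692, -0.00151076, -0.0004911 ,
       -0.00138459]), 'joint_torque': array([-1.43814223e-04, -3.84091330e+01, -2.92549109e+01, -3.04617406e-04,
        4.92561318e-03,  8.54983455e-06]), 'eef_pos': array([0.23922803, 0.5220986 , 0.23021304]), 'tcp_rot': array([ 2.13271481e-01,  9.76992395e-01, -9.94998803e-04, -3.80942221e-04]), 'contact_force': array([-0.5033654 ,  0.49553287, -0.44431628]), 'torque': array([-0.02449164, -0.03268039,  0.00050409]), 'finger_force': 0.0, 'width': 0.08552747991637712}
```

View pics/scene0.png

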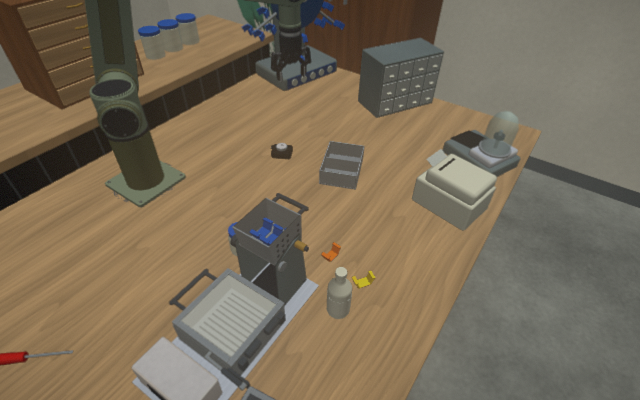

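View pics/top0.png

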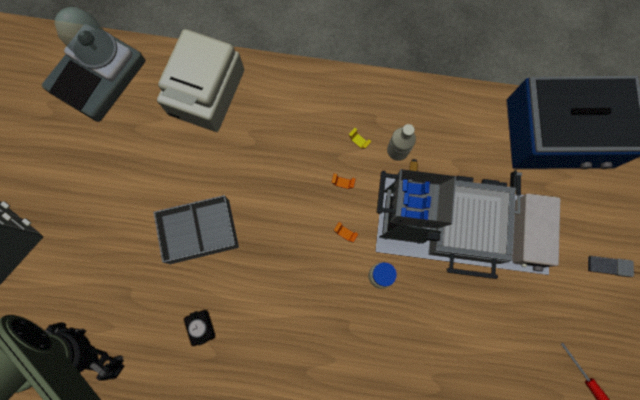

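The top view shows the bucket bar at about (383,193), the hood bar at about (472,271), the jar at (383,273), the bottle at (401,141) and the blower at (540,230). The scene view shows the hood bar at about (190,288) and the bucket bar at about (293,203).

```bash
python3 - <<'E'
from h import *
z=np.load("top0.npz"); p,d=z["p"],z["d"]
P=cloud("top",d)
cv2.imwrite("pics/crop.png",cv2.resize(p[150:300,365:565,::-1],None,fx=4,fy=4,interpolation=cv2.INTER_CUBIC))
X,Y,Z=P[...,0],P[...,1],P[...,2]
g=p.max(-1)
roi=np.zeros(d.shape,bool); roi[150:300,365:565]=1
def rect(m,n):
    k,l,s,_=cv2.connectedComponentsWithStats(m.astype(np.uint8))
    i=1+np.argmax(s[1:,4]); q=P[l==i]
    r=cv2.minAreaRect(q[:,:2].astype(np.float32)); print(n,s[i],r,np.median(q,0))
rect(roi&(abs(Z-.246)<.008)&(np.arange(640)[None]<395),"bucketbar")
rect(roi&(abs(Z-.085)<.008)&(np.arange(400)[:,None]>257)&(np.arange(640)[None]>430),"hoodbar")
rect(roi&(abs(Z-.006)<.004),"plate")
rect(roi&(abs(Z-.086)<.01)&(g>110)&(np.arange(640)[None]>505),"blower")
rect(roi&(abs(Z-.085)<.01)&(p[...,2]>90)&(p[...,0]<60)&(np.arange(400)[:,None]>255),"jar")
rect((abs(Z-.16)<.02)&(np.arange(400)[:,None]<165)&(np.arange(640)[None]>370)&(np.arange(640)[None]<430),"bottle")
E
```

```text
bucketbar [377 171  18  43 336] ((0.6300522089004517, 0.004382718354463577), (0.09302260726690292, 0.03652643412351608), 6.819370746612549) [0.62550288 0.0116685  0.24342281]
hoodbar [446 258  66  21 402] ((0.5191776752471924, -0.25221121311187744), (0.047677889466285706, 0.15403994917869568), 7.180750846862793) [ 0.50724808 -0.25055536  0.08555781]
plate [374 212  75  50 891] ((0.5491015911102295, -0.08971232175827026), (0.21397154033184052, 0.09749110788106918), 65.7894058227539) [ 0.55096183 -0.07735151  0.00543327]
blower [ 523  194   37   71 2148] ((0.6369466781616211, -0.3976377844810486), (0.16719672083854675, 0.0844288021326065), 0.7075226902961731) [ 0.63307681 -0.39719691  0.07924662]
jar [373 263  23  23 423] ((0.4708590805530548, -0.033073727041482925), (0.05205117538571358, 0.053279075771570206), 7.417171001434326) [ 0.47057275 -0.03313423  0.08434975]
bottle [402 125  12  12 123] ((0.8085444569587708, -0.03865711763501167), (0.025287671014666557, 0.02634209580719471), 8.74277114868164) [ 0.80733435 -0.03827038  0.15766418]
```

View pics/crop.png

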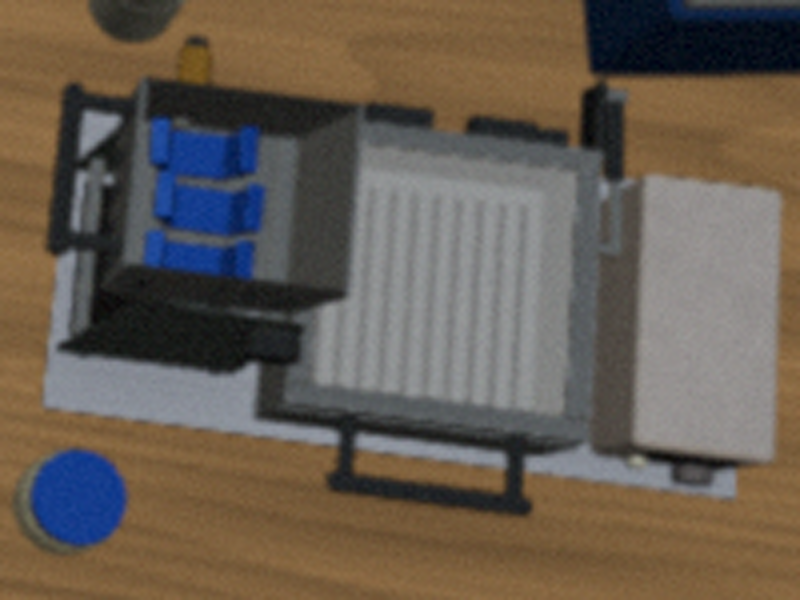

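The crop shows, in crop pixels, the bucket bar from (74,88) to (57,250), the hood bar from (332,482) to (528,506), the plate's front edge from (45,407) to (735,497), and the three holders at about (200,150–255). I'll cast these as rays onto their known heights.

```bash
cat >> h.py <<'E'
def ray(name,u,v,z):
    c=calibration(name)
    K=np.array([[c["fx"],0,c["cx"]],[0,c["fy"],c["cy"]],[0,0,1.]])
    s=cv2.undistortPoints(np.array([[[u,v]]],float),K,np.array([c["k1"],0,0,0.])).ravel()
    r=R.from_quat(c["attitude"]).apply([s[0],-s[1],-1]); o=np.array(c["position"])
    return o+r*(z-o[2])/r[2]
E
python3 - <<'E'
from h import *
f=lambda a,b,z: ray("top",365+(a+.5)/4-.5,150+(b+.5)/4-.5,z)
B=[f(74,88,.24),f(57,250,.24)];H=[f(332,482,.082),f(528,506,.082)];L=[f(45,407,.006),f(735,497,.006)]
for n,q in(("bucket",B),("hood",H),("plate",L)):
    e=q[0]-q[1]; print(n,q[0][:2].round(4),q[1][:2].round(4),np.hypot(*e[:2]).round(4),np.degrees(np.arctan2(e[1],e[0])).round(2),((q[0]+q[1])/2).round(4))
E
```

```text
bucket [0.6742 0.0146] [0.5852 0.0128] 0.0891 1.13 [0.6297 0.0137 0.24  ]
hood [ 0.5023 -0.1815] [ 0.5055 -0.2972] 0.1157 91.6 [ 0.5039 -0.2394  0.082 ]
plate [ 0.5305 -0.0152] [ 0.5388 -0.4521] 0.437 91.09 [ 0.5347 -0.2337  0.006 ]
```

Everything agrees. The station origin is at (0.632,-0.116) with a yaw of about 1.2°, so the hood bar should be at (0.503,-0.239), and I measured (0.504,-0.239). I'll grip the hood bar from above, closing along x, and carry it round its arc.

{"fn": "jog_arm", "kwargs": {"gripper": [-0.3, -0.3, -0.3, -0.3, -0.3], "linear": [[0.26, -0.96, 0], [0.26, -0.96, 0], [0.26, -0.96, 0], [0.26, -0.96, 0], [0.26, -0.96, 0]], "rotation": [[0, 0, -0.5], [0, 0, -0.5], [0, 0, -0.5], [0, 0, -0.5], [0, 0, -0.5]]}}

```text
clock: 0.6
eef_pos: [0.3043, 0.2807, 0.2308]
tcp_rot: [0.399, 0.917, -0.0, -0.0]
contact_force: [0.4, -0.1, 0.3]
width: 0.0303
finger_force: 0.0
```

{"fn": "jog_arm", "kwargs": {"gripper": [-0.3, -0.3, -0.3, -0.3, -0.3], "linear": [[0.4, -0.9, 0], [0.4, -0.9, 0], [0.4, -0.9, 0], [0.4, -0.9, 0], [0.4, -0.9, 0]], "rotation": [[0, 0, -0.5], [0, 0, -0.5], [0, 0, -0.5], [0, 0, -0.5], [0, 0, -0.5]]}}

```text
clock: 1.1
eef_pos: [0.4048, 0.0555, 0.2312]
tcp_rot: [0.571, 0.821, 0.0, 0.0]
contact_force: [1.2, 0.3, 0.4]
width: 0.03
finger_force: 0.0
```

{"fn": "jog_arm", "kwargs": {"gripper": [-0.3, -0.3, -0.3, -0.3, -0.3], "linear": [[0.3, -0.92, 0], [0.3, -0.92, 0], [0.3, -0.92, 0], [0.3, -0.92, 0], [0.3, -0.92, 0]], "rotation": [[0, 0, -0.43], [0, 0, -0.43], [0, 0, -0.43], [0, 0, -0.43], [0, 0, -0.43]]}}

```text
clock: 1.6
eef_pos: [0.4796, -0.1749, 0.2308]
tcp_rot: [0.701, 0.713, -0.0, -0.0]
contact_force: [0.0, 0.4, -0.2]
width: 0.0297
finger_force: 0.0
```

{"fn": "jog_arm", "kwargs": {"gripper": [-0.3, -0.3, -0.3, -0.3, -0.3], "linear": [[0.096, -0.26, 0], [0.096, -0.26, 0], [0.096, -0.26, -0.2], [0.096, -0.26, -0.3], [0.096, -0.26, -0.36]], "rotation": [[0, 0, 0], [0, 0, 0], [0, 0, 0], [0, 0, 0], [0, 0, 0]]}}

```text
clock: 2.1
eef_pos: [0.5015, -0.2363, 0.1376]
tcp_rot: [0.701, 0.713, -0.001, -0.003]
contact_force: [0.1, 0.6, 0.2]
width: 0.03
finger_force: 0.0
```

{"fn": "jog_arm", "kwargs": {"gripper": [-0.3, -0.3, -0.3, -0.3, -0.3], "linear": [[0, 0, -0.1], [0, 0, -0.2], [0, 0, -0.3], [0, 0, -0.3], [0, 0, -0.3]], "rotation": [[0, 0, 0], [0, 0, 0], [0, 0, 0], [0, 0, 0], [0, 0, 0]]}}

```text
clock: 2.6
eef_pos: [0.5038, -0.2372, 0.0666]
tcp_rot: [0.701, 0.714, -0.0, -0.0]
contact_force: [-0.4, -0.0, 0.4]
width: 0.0298
finger_force: 0.0
```

{"fn": "jog_arm", "kwargs": {"gripper": [-1, -1, -1, -1, -1], "linear": [[0, 0, 0], [0, 0, 0], [0, 0, 0], [0, 0, 0], [0, 0, 0]], "rotation": [[0, 0, 0], [0, 0, 0], [0, 0, 0], [0, 0, 0], [0, 0, 0]], "newtons": 40}}

```text
clock: 3.1
eef_pos: [0.5057, -0.2382, 0.0684]
tcp_rot: [0.701, 0.713, 0.001, 0.002]
contact_force: [3.5, 1.8, 5.9]
width: 0.0107
finger_force: 39.5
```

{"fn": "jog_arm", "kwargs": {"gripper": [-1, -1, -1, -1, -1], "linear": [[0.004, 0, 0.089], [0.018, 0, 0.176], [0.04, 0.001, 0.262], [0.07, 0.001, 0.346], [0.109, 0.002, 0.426]], "rotation": [[0, 0, 0], [0, 0, 0], [0, 0, 0], [0, 0, 0], [0, 0, 0]]}}

```text
clock: 3.6
eef_pos: [0.5303, -0.2376, 0.1724]
tcp_rot: [0.701, 0.713, -0.001, -0.0]
contact_force: [4.7, -3.4, -6.8]
width: 0.0104
finger_force: 38.8
```

{"fn": "jog_arm", "kwargs": {"gripper": [-1, -1, -1, -1, -1], "linear": [[0.046, 0.001, 0.076], [0.1, 0.002, 0.146], [0.16, 0.003, 0.212], [0.227, 0.005, 0.27], [0.3, 0.006, 0.322]], "rotation": [[0, 0, 0], [0, 0, 0], [0, 0, 0], [0, 0, 0], [0, 0, 0]]}}

```text
clock: 4.1
eef_pos: [0.6017, -0.2366, 0.2555]
tcp_rot: [0.701, 0.713, -0.004, -0.003]
contact_force: [-10.9, -0.6, 12.2]
width: 0.0106
finger_force: 40.5
```

{"fn": "jog_arm", "kwargs": {"gripper": [-1, -1, -1, -1, -1], "linear": [[0.077, 0.002, 0.044], [0.158, 0.003, 0.08], [0.242, 0.005, 0.108], [0.329, 0.007, 0.128], [0.417, 0.009, 0.138]], "rotation": [[0, 0, 0], [0, 0, 0], [0, 0, 0], [0, 0, 0], [0, 0, 0]]}}

```text
clock: 4.6
eef_pos: [0.7103, -0.2348, 0.291]
tcp_rot: [0.701, 0.713, -0.001, 0.002]
contact_force: [-0.9, -4.0, 6.8]
width: 0.0101
finger_force: 42.9
```

{"fn": "jog_arm", "kwargs": {"gripper": [-1, -1, -1, -1, -1], "linear": [[0.089, 0.002, 0.002], [0.177, 0.004, -0.005], [0.195, 0.004, -0.007], [0.195, 0.004, -0.007], [0.195, 0.004, -0.007]], "rotation": [[0, 0, 0], [0, 0, 0], [0, 0, 0], [0, 0, 0], [0, 0, 0]]}}

```text
clock: 5.1
eef_pos: [0.76, -0.234, 0.2878]
tcp_rot: [0.701, 0.713, 0.0, 0.003]
contact_force: [3.8, -3.3, 4.1]
width: 0.0102
finger_force: 44.3
```

```bash
python3 - <<'E'
from h import *
p,d=camera("scene"); cv2.imwrite("pics/s1.png",p[...,::-1])
o=bot.get_obs(); print(o["eef_pos"],o["contact_force"],o["width"],o["finger_force"],o["q"])
E
```

```text
[ 0.75985158 -0.23392205  0.28782313] [ 3.65216452 -2.84880428  4.43697668] 0.010364219980845014 44.26450431346893 [-0.40649691  0.66740622  0.78859054 -0.00197143  1.68018175 -0.42348041]
```

View pics/s1.png

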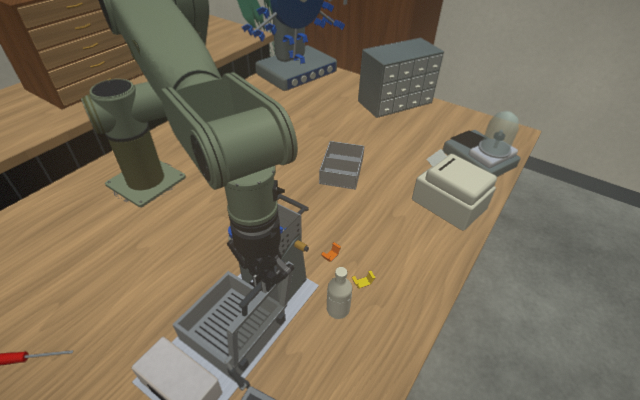

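The picture shows the hood upright with its bar in the gripper at about (265,285), the well open below, and the jar, bottle and bucket untouched. Now I'll release it and rise.

{"fn": "jog_arm", "kwargs": {"gripper": [-0.3, -0.3, -0.3, -0.3, -0.3], "linear": [[0, 0, 0], [0, 0, 0], [0, 0, 0], [0, 0, 0.08], [0, 0, 0.2]], "rotation": [[0, 0, 0], [0, 0, 0], [0, 0, 0], [0, 0, 0], [0, 0, 0]]}}

```text
clock: 5.65
eef_pos: [0.7569, -0.2307, 0.3311]
tcp_rot: [0.701, 0.714, -0.002, -0.005]
contact_force: [0.6, -0.4, -0.1]
width: 0.03
finger_force: 0.0
```

{"fn": "jog_arm", "kwargs": {"gripper": [-0.3, -0.3, -0.3, -0.3, -0.3], "linear": [[0, 0, 0.2], [-0.2, 0.2, 0.25], [-0.4, 0.4, 0.25], [-0.5, 0.6, 0.25], [-0.52, 0.75, 0.25]], "rotation": [[0, 0, 0], [0, 0, 0.15], [0, 0, 0.3], [0, 0, 0.5], [0, 0, 0.65]]}}

```text
clock: 6.15
eef_pos: [0.6386, -0.0734, 0.3979]
tcp_rot: [0.496, 0.868, -0.0, -0.001]
contact_force: [1.4, 0.5, 0.3]
width: 0.0296
finger_force: 0.0
```

```bash
python3 - <<'E'
from h import *
p,d=camera("scene"); cv2.imwrite("pics/s2.png",p[...,::-1])
o=bot.get_obs(); print(o["eef_pos"],o["contact_force"],o["width"],o["tcp_rot"],o["q"])
E
```

```text
[ 0.63603423 -0.06463235  0.39848165] [-1.34130773  4.6221975  -0.61663547] 0.029821262062056517 [ 0.49105327  0.87111695  0.00191897 -0.00427436] [-0.23951178  0.28316329  1.11151996  0.00610874  1.75409875 -0.78260698]
```

View pics/s2.png

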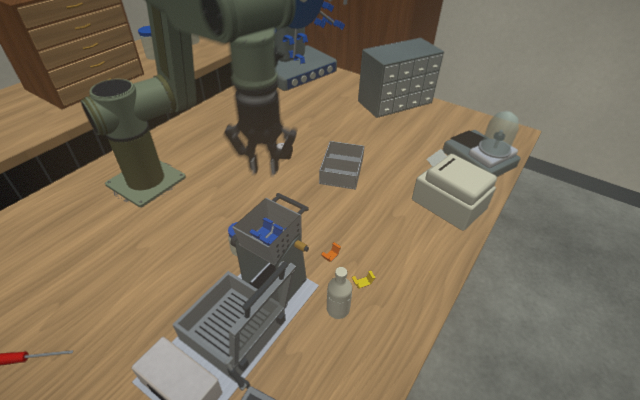

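The hood stands open by itself at about (265,310) and the bucket is still upright at about (268,225). Next is the bucket bar, closing along y.

{"fn": "jog_arm", "kwargs": {"gripper": [-0.36, -0.36, -0.36, -0.36, -0.36], "linear": [[0, 0.1, 0], [0, 0.18, 0], [0, 0.24, 0], [0, 0.24, 0], [0, 0.24, 0]], "rotation": [[0, 0, 0.18], [0, 0, 0.36], [0, 0, 0.54], [0, 0, 0.72], [0, 0, 0.9]]}}

```text
clock: 6.7
eef_pos: [0.6404, -0.0133, 0.3974]
tcp_rot: [0.163, 0.987, 0.0, -0.002]
contact_force: [-0.7, -1.0, 0.1]
width: 0.0273
finger_force: 0.0
```

{"fn": "jog_arm", "kwargs": {"gripper": [-0.36, -0.36, -0.36, -0.36, -0.36], "linear": [[0, 0, 0], [0, 0, 0], [0, 0, 0], [0, 0, 0], [0, 0, 0]], "rotation": [[0, 0, 0.18], [0, 0, 0.36], [0, 0, 0.45], [0, 0, 0.45], [0, 0, 0.45]]}}

```text
clock: 7.2
eef_pos: [0.6408, -0.0143, 0.3976]
tcp_rot: [-0.008, 1.0, 0.0, -0.001]
contact_force: [-0.3, 1.2, -0.1]
width: 0.0276
finger_force: 0.0
```

{"fn": "jog_arm", "kwargs": {"gripper": [-0.36, -0.36, -0.36, -0.36, -0.36], "linear": [[-0.044, 0.112, 0], [-0.044, 0.112, 0], [-0.044, 0.112, -0.15], [-0.044, 0.112, -0.3], [-0.044, 0.112, -0.38]], "rotation": [[0, 0, 0], [0, 0, 0], [0, 0, 0], [0, 0, 0], [0, 0, 0]]}}

```text
clock: 7.7
eef_pos: [0.6286, 0.0134, 0.2992]
tcp_rot: [-0.008, 1.0, 0.0, -0.003]
contact_force: [-1.4, -0.0, -1.2]
width: 0.0271
finger_force: 0.0
```

{"fn": "jog_arm", "kwargs": {"gripper": [-0.36, -0.36, -0.36, -0.36, -0.36], "linear": [[0, 0, -0.08], [0, 0, -0.16], [0, 0, -0.24], [0, 0, -0.31], [0, 0, -0.31]], "rotation": [[0, 0, 0], [0, 0, 0], [0, 0, 0], [0, 0, 0], [0, 0, 0]]}}

```text
clock: 8.2
eef_pos: [0.628, 0.0134, 0.222]
tcp_rot: [-0.008, 1.0, 0.0, -0.004]
contact_force: [-0.6, 0.2, -0.9]
width: 0.0272
finger_force: 0.0
```

{"fn": "jog_arm", "kwargs": {"gripper": [-1, -1, -1, -1, -1], "linear": [[0, 0, 0], [0, 0, 0], [0, 0, 0], [0, 0, 0], [0, 0, 0]], "rotation": [[0, 0, 0], [0, 0, 0], [0, 0, 0], [0, 0, 0], [0, 0, 0]], "newtons": 50}}

```text
clock: 8.7
eef_pos: [0.6303, 0.014, 0.2261]
tcp_rot: [-0.009, 1.0, 0.0, 0.0]
contact_force: [-0.9, 2.8, -2.0]
width: 0.01
finger_force: 48.8
```

{"fn": "jog_arm", "kwargs": {"gripper": [-1, -1, -1, -1, -1], "linear": [[0.001, -0.045, 0.075], [0.002, -0.1, 0.142], [0.003, -0.164, 0.2], [0.005, -0.237, 0.248], [0.007, -0.316, 0.284]], "rotation": [[0, 0, 0], [0, 0, 0], [0, 0, 0], [0, 0, 0], [0, 0, 0]]}}

```text
clock: 9.2
eef_pos: [0.6316, -0.0618, 0.2997]
tcp_rot: [-0.01, 1.0, 0.004, 0.0]
contact_force: [-5.1, 9.3, 4.2]
width: 0.0095
finger_force: 49.0
```

{"fn": "jog_arm", "kwargs": {"gripper": [-1, -1, -1, -1, -1], "linear": [[0.002, -0.084, 0.024], [0.004, -0.17, 0.036], [0.005, -0.257, 0.034], [0.007, -0.342, 0.02], [0.009, -0.425, -0.008]], "rotation": [[0, 0, 0], [0, 0, 0], [0, 0, 0], [0, 0, 0], [0, 0, 0]]}}

```text
clock: 9.7
eef_pos: [0.6344, -0.1718, 0.2991]
tcp_rot: [-0.009, 1.0, -0.0, 0.002]
contact_force: [-5.5, 1.6, 12.5]
width: 0.0098
finger_force: 52.9
```

{"fn": "jog_arm", "kwargs": {"gripper": [-1, -1, -1, -1, -1], "linear": [[0.002, -0.078, -0.039], [0.003, -0.148, -0.09], [0.004, -0.211, -0.15], [0.006, -0.264, -0.219], [0.006, -0.303, -0.29]], "rotation": [[0, 0, 0], [0, 0, 0], [0, 0, 0], [0, 0, 0], [0, 0, 0]]}}

```text
clock: 10.2
eef_pos: [0.6369, -0.2484, 0.2238]
tcp_rot: [-0.009, 1.0, -0.0, 0.002]
contact_force: [0.3, 1.1, 10.8]
width: 0.0096
finger_force: 54.1
```

{"fn": "jog_arm", "kwargs": {"gripper": [-1, -1, -1, -1, -1], "linear": [[0, 0, 0], [0, 0, 0], [0, 0, 0], [0, 0, 0], [0, 0, 0]], "rotation": [[0, 0, 0], [0, 0, 0], [0, 0, 0], [0, 0, 0], [0, 0, 0]]}}

```text
clock: 10.7
eef_pos: [0.637, -0.2483, 0.2243]
tcp_rot: [-0.009, 1.0, -0.001, 0.002]
contact_force: [-0.5, 1.9, 5.5]
width: 0.0098
finger_force: 53.0
```

```bash
python3 - <<'E'
from h import *
p,d=camera("scene"); a=p[180:380,130:350,::-1]
q,_=camera("top"); b=q[150:300,365:565,::-1]
cv2.imwrite("pics/s3.png",np.hstack([cv2.resize(a,(400,400)),cv2.resize(b,(400,400))]))
o=bot.get_obs(); print(o["eef_pos"],o["contact_force"],o["width"],o["finger_force"])
E
```

```text
[ 0.63701523 -0.24832472  0.22424428] [-0.77739872  1.90900145  5.39069157] 0.010041837108085584 52.995357513427734
```

View pics/s3.png

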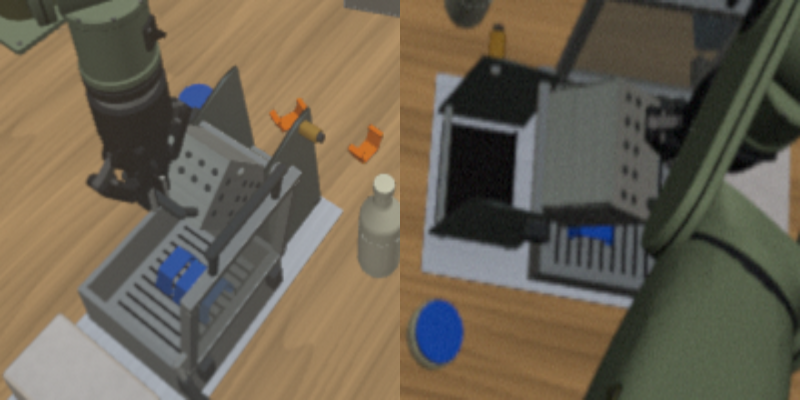

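The bucket is right over with its bar still gripped. Blue holders lie in the well, seen in the left crop at about (180,270) and through the pane at (215,300). I'll wait a little longer, then carry the bucket back along its arc.

{"fn": "jog_arm", "kwargs": {"gripper": [-1, -1, -1, -1, -1], "linear": [[0, 0, 0], [0, 0, 0], [0, 0, 0], [0, 0, 0], [0, 0, 0]], "rotation": [[0, 0, 0], [0, 0, 0], [0, 0, 0], [0, 0, 0], [0, 0, 0]]}}

```text
clock: 11.3
eef_pos: [0.637, -0.2483, 0.2242]
tcp_rot: [-0.009, 1.0, -0.001, 0.002]
contact_force: [-1.1, 1.1, 5.1]
width: 0.0098
finger_force: 53.0
```

{"fn": "jog_arm", "kwargs": {"gripper": [-1, -1, -1, -1, -1], "linear": [[-0.001, 0.04, 0.071], [-0.002, 0.092, 0.14], [-0.003, 0.155, 0.2], [-0.005, 0.226, 0.251], [-0.006, 0.303, 0.29]], "rotation": [[0, 0, 0], [0, 0, 0], [0, 0, 0], [0, 0, 0], [0, 0, 0]]}}

```text
clock: 11.8
eef_pos: [0.6358, -0.1745, 0.2999]
tcp_rot: [-0.008, 1.0, -0.004, 0.004]
contact_force: [0.1, -6.6, 11.0]
width: 0.0103
finger_force: 50.7
```

{"fn": "jog_arm", "kwargs": {"gripper": [-1, -1, -1, -1, -1], "linear": [[-0.002, 0.083, 0.027], [-0.004, 0.168, 0.042], [-0.005, 0.255, 0.043], [-0.007, 0.341, 0.032], [-0.009, 0.425, 0.008]], "rotation": [[0, 0, 0], [0, 0, 0], [0, 0, 0], [0, 0, 0], [0, 0, 0]]}}

```text
clock: 12.3
eef_pos: [0.6339, -0.0646, 0.3001]
tcp_rot: [-0.009, 1.0, -0.001, 0.004]
contact_force: [3.0, -0.9, -1.8]
width: 0.0097
finger_force: 52.4
```

{"fn": "jog_arm", "kwargs": {"gripper": [-1, -1, -1, -1, -1], "linear": [[-0.002, 0.079, -0.036], [-0.003, 0.152, -0.084], [-0.005, 0.216, -0.142], [-0.006, 0.271, -0.209], [-0.007, 0.316, -0.284]], "rotation": [[0, 0, 0], [0, 0, 0], [0, 0, 0], [0, 0, 0], [0, 0, 0]]}}

```text
clock: 12.8
eef_pos: [0.632, 0.0145, 0.2256]
tcp_rot: [-0.009, 1.0, -0.001, 0.003]
contact_force: [6.1, -4.5, 21.4]
width: 0.0097
finger_force: 59.6
```

{"fn": "jog_arm", "kwargs": {"gripper": [-1, -1, -0.36, -0.36, -0.36], "linear": [[0, 0, 0], [0, 0, 0], [0, 0, 0], [0, 0, 0], [0, 0, 0]], "rotation": [[0, 0, 0], [0, 0, 0], [0, 0, 0], [0, 0, 0], [0, 0, 0]]}}

```text
clock: 13.3
eef_pos: [0.6289, 0.0137, 0.2242]
tcp_rot: [-0.009, 1.0, 0.0, -0.002]
contact_force: [0.2, 0.5, -0.5]
width: 0.0271
finger_force: 0.0
```

{"fn": "jog_arm", "kwargs": {"gripper": [-0.36, -0.36, -0.36, -0.36, -0.36], "linear": [[0, 0, 0], [0, 0, 0.1], [0, 0, 0.25], [0, 0, 0.4], [0, 0, 0.55]], "rotation": [[0, 0, 0], [0, 0, 0], [0, 0, 0], [0, 0, 0], [0, 0, 0]]}}

```text
clock: 13.8
eef_pos: [0.6297, 0.0135, 0.3641]
tcp_rot: [-0.009, 1.0, 0.0, -0.001]
contact_force: [1.2, 0.2, 0.5]
width: 0.0271
finger_force: 0.0
```

{"fn": "jog_arm", "kwargs": {"gripper": [-0.36, -0.36, -0.36, -0.36, -0.36], "linear": [[-0.2, 0.2, 0.05], [-0.4, 0.4, 0.05], [-0.5, 0.6, 0.05], [-0.6, 0.8, 0.05], [-0.7, 0.9, 0.05]], "rotation": [[0, 0, 0], [0, 0, 0], [0, 0, 0], [0, 0, 0], [0, 0, 0]]}}

```text
clock: 14.3
eef_pos: [0.4758, 0.2097, 0.3754]
tcp_rot: [-0.009, 1.0, 0.0, -0.0]
contact_force: [-0.2, 0.5, 0.4]
width: 0.0272
finger_force: 0.0
```

```bash
python3 - <<'E'
from h import *
p,ds=camera("scene"); a=p[180:380,130:350,::-1]
q,d=camera("top"); b=q[150:300,365:565,::-1]
cv2.imwrite("pics/s4.png",np.hstack([cv2.resize(a,(400,400)),cv2.resize(b,(400,400))]))
O=np.array([.6324,-.1163]);c,s=np.cos(.021),np.sin(.021)
for n,im,dd in(("scene",p,ds),("top",q,d)):
    P=cloud(n,dd); i=im.astype(int)
    m=((i[...,2]>i[...,0]+50)&(i[...,2]>i[...,1]+30)&(P[...,0]>.5)&(P[...,0]<.8)&(P[...,1]<.1)&(P[...,1]>-.45)).astype(np.uint8)
    k,l,st,_=cv2.connectedComponentsWithStats(m)
    for j in range(1,k):
        if st[j,4]>25:
            w=P[l==j]; e=np.median(w,0); r=e[:2]-O
            print(n,st[j],"station",round(c*r[0]+s*r[1],3),round(-s*r[0]+c*r[1],3),e[2].round(3),w[:,2].max().round(3))
P=cloud("top",d);Z=P[...,2]
m=(abs(Z-.246)<.012)&(np.arange(640)[None]<395)&(np.arange(640)[None]>365)
m[:150]=0;m[300:]=0
w=P[m];print("bar",len(w),w.mean(0),np.median(w,0))
o=bot.get_obs(); print(o["eef_pos"],o["contact_force"],o["clock"])
E
```

```text
scene [216 303  28  28 383] station -0.02 -0.112 0.041 0.047
top [449 204  25  38 642] station -0.004 -0.102 0.039 0.046
bar 343 [0.62616451 0.00867686 0.24331108] [0.62369792 0.01164622 0.24355982]
[0.47356547 0.2127449  0.37607168] [ 0.28606886 -0.27610284  0.19840932] 14.4
```

View pics/s4.png

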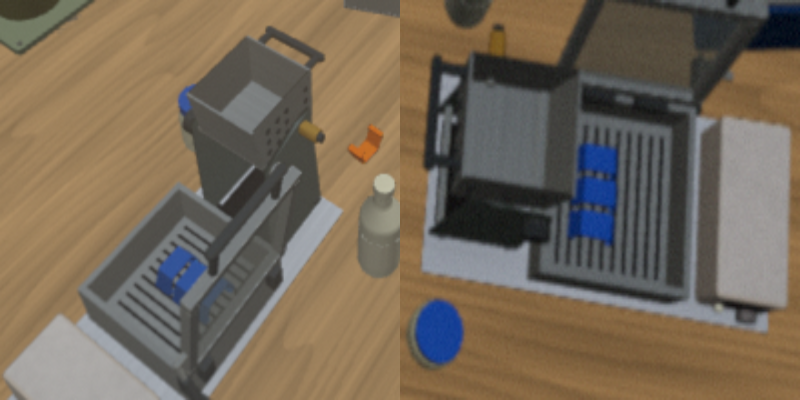

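The bucket is empty and upright, with its bar at the same median point as at the start. All three holders lie in the well, in the right crop at about (598,160), (598,190) and (592,225), and the hood is open. Handing in.

```bash
python3 -c "
from h import *
print(job.close_job())"
```

```text
the job is handed in; nothing more can be done
None
```

The hood is open, all three holders lie in the dryer, the bucket is back upright on its catch, and the jar, bottle and basket were not touched; I handed the job in at about 14.4 s, and no verdict came back.

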